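Lower the raised scanner stand by one hole

TASK

Of the two leaning scanner stands on the packing bench, one is set a hole higher than the other: press in its sprung button and push its tube down to the next hole, so that the button springs fully out again and locks it. Do not ram it: stop pushing when it clicks home. Leave the other stand as it is set and everything else on the bench where it is, and let go.

Things in the scene. Friction and masses are not known exactly. Their poses are not given: they have to be found in the camera images.
- stand_a: Stand a, whose tube is one hole higher at the start. Grey base plate 250 x 140 x 10 mm, bolted down; origin: foot of the mast, on the bench; plate from x = -200 to +50 mm. From 10 mm above the origin a 24 mm square steel post rises, leaning 35 degrees from vertical towards the stand's own -x. A 30 mm square aluminium tube, 170 mm long, telescopes over it.
- cap_a: Centre of the top face of the black end cap (33 x 28 mm along x and y, 9 mm deep) of stand a's sliding tube. Axes: z up along the mast; y to the side the button and the row of 10 to 12 mm holes are on; x to the scanner head. At the start 43 mm above the button's middle, along the mast.
- head_a (a point): Middle of stand a's grey scanner head, fixed to the tube: 42 x 64 x 85 mm along the cap's x, y, z; it stands 43 mm off the tube, x 58 to 100 and z -20 to +65 mm from the cap, so a gripper comes down along the mast, tilted as it is. Its black bracket leaves the tube 73 to 87 mm below the cap. Axes as the cap.
- mast_a (a joint): How far stand a's tube is pushed down its post, m: 0 at the start (locked), growing as it collapses. The next hole comes at 0.019 to 0.029 (differs each time, must be felt), with 1 to 2 mm of play; no hole after it; travel ends at 0.037. Stiff bush: stays where left, 4 to 8 N along the mast push it down. A button out in a hole blocks it.
- tip_a (a point): End of stand a's round steel snap button: 8 mm across, domed, poking out sideways through a hole of the tube, on the mast's y side. Out, it stands 6 mm proud of the tube's face, 21 mm from the mast's centre line. It is sprung in the fixed post, so it stays at its height while the tube goes down. Axes as the cap.
- button_a (a joint): How far stand a's button is pressed in, m: 0 out (locked in a hole), 0.006 flush with the tube's face, about 0.007 while the tube wall runs over it. Spring 2.4 N out, 4.8 N flush. Pressed flush, it slips under the wall as the tube moves on (a few N more), and springs out by itself into the next hole unless a finger covers that hole.
- stand_b: Stand b, already set one hole lower, to be left so. Grey base plate 250 x 140 x 10 mm, bolted down; origin: foot of the mast, on the bench; plate from x = -200 to +50 mm. From 10 mm above the origin a 24 mm square steel post rises, leaning 35 degrees from vertical towards the stand's own -x. A 30 mm square aluminium tube, 170 mm long, telescopes over it.
- cap_b: Centre of the top face of the black end cap (33 x 28 mm along x and y, 9 mm deep) of stand b's sliding tube. Axes: z up along the mast; y to the side the button and the row of 10 to 12 mm holes are on; x to the scanner head. At the start 19 mm above the button's middle, along the mast.
- head_b (a point): Middle of stand b's grey scanner head, fixed to the tube: 42 x 64 x 85 mm along the cap's x, y, z; it stands 43 mm off the tube, x 58 to 100 and z -20 to +65 mm from the cap, so a gripper comes down along the mast, tilted as it is. Its black bracket leaves the tube 73 to 87 mm below the cap. Axes as the cap.
- mast_b (a joint): As mast_a, for stand b: 0 where it starts, locked in its top hole.
- tape_roll: Yellow roll of packing tape, 92 mm across, 48 mm high, 76 mm bore, standing flat. Origin: centre of its underside. Bystander.
- label_roll: White label roll, 76 mm across, 55 mm high. Origin: centre of its underside. Bystander.
- small_carton: Cardboard carton with a yellow tape band, 140 x 100 x 70 mm. Origin: centre of its underside. Bystander.
- flat_carton: Flat cardboard carton, 200 x 130 x 45 mm. Origin: centre of its underside. Bystander.
- barcode_gun: Black and grey hand scanner lying down, about 135 x 65 x 34 mm. Origin: on its underside. Bystander.
- mug: White mug, 80 mm across, 95 mm high. Origin: centre of its underside. Bystander.
- marker: Black marker, 130 x 14 x 14 mm, lying along its x. Origin: centre of its underside. Bystander.

How it is judged:
At the end, for the whole second after the job is handed in: The tube of the stand that was higher has come down 16.5 to 33 mm, which only its next hole allows, and is at rest; its button is out to within 2 mm; the other stand's tube is within 4 mm of where it started (value of joint mast_a between 0.0165 and 0.033 m and value of joint button_a below 0.002 m and not (velocity of joint mast_a above 0.005 m/s) and value of joint mast_b below 0.004 m); the robot touches nothing.
It fails at once if the tube of the other stand pushed more than 6 mm down (value of joint mast_b above 0.006 m).
It fails at once if the tube rammed: more than 60 N between the fingers and its end cap (contact force between the fingers and cap_a above 60 N).
It fails at once if a loose thing on the bench moved more than 30 mm (distance of any of tape_roll, label_roll, small_carton, flat_carton, barcode_gun, mug, marker from where it was at the start of the episode above 0.03 m).
It also fails if it takes over 45 s, if anything falls off the work surface, if the arm or the gripper's body presses on something with over 40 N, if the wrist force passes 120 N, or if a joint passes its speed limit or range.

ROBOT

A 6-joint arm with a two-finger parallel gripper is mounted at the origin on the work surface. World frame = base frame: x ahead of the robot, y to its left, z up, the work surface at z = 0. Lengths are in m, angles in rad, forces in N, time in s.
With the tool pointing down it reaches from about 0.325 to 0.85 m from the base axis. Payload 4.4 kg.
Tool frame: the origin (TCP) lies at the very end of the fingers, on their centre line; the grasp point (between the pads) lies 19 mm behind it; z points along the fingers, y is the line along which they close (so a half turn about z gives the same grasp; the last joint's range is limited). The gripper opens to 94 mm and grips with 3 to 60 N. Pads are 16 mm wide; open, the fingers measure 119 mm over their backs; the gripper's body (75 mm by 177 mm) begins 78 mm behind the grasp point.
Start: joints at [1.054, 0.207, 1.542, -0, 1.393, -0.15], TCP at [0.206, 0.537, 0.205] pointing down, gripper open.
Joint ranges: [-2.73, 2.73], [-0.86, 2.22], [0.23, 2.46], [-1.11, 4.25], [0.08, 2.63], [-2.82, 2.82]. Speed limits (rad/s): [2.79, 2.79, 3.14, 3.14, 3.14, 3.14].

INTERFACE

Orientations are given as a unit quaternion [x, y, z, w].
In Python, from rig import manip gives the robot as it stands.
- The arm moves only by the tool servo_tool, never from a script. Its argument "moves" is one flat list of numbers, 4 for each row, row after row: the shift along the tool's x, y, z normalised to -1 to 1, where 1 is 0.8 m, then the turn about the tool's z normalised to -1 to 1, where 1 is 2 pi rad. A call has 1 to 10 rows; each row is the pose to reach, as a shift and turn from the pose commanded when the call began, along the tool's axes at that moment, turning the shorter way round; what a row does not reach only later rows make up. A row lasts 1/12 s, in which the tool goes at most 41.7 mm and 7.16 degrees, less where a joint would pass 70% of its speed; a pose out of reach is approached as far as the arm can. A call with a number of a shift or a turn outside -1 to 1 is refused whole. A call with a gripper value outside its range is refused whole. "jaw" is the finger opening in mm, from 0 to 94, set as the call begins (left out, the last holds). The fingers move at their own pace and stop on an object; "grip_force" is the grip in N (left out, the last holds). Time passes only in rows, so rows that repeat a pose let the fingers close. It gives the time, the measured TCP pose, the force, the opening and the grip force at its end, in the units of the state.
- manip.observe(): the state, without advancing time (a new reading comes with each control period).
- manip.snapshot(name): name is "side" or "top"; returns a dict with "img" (384x512x3 uint8, blue, green, red), "fx", "fy", "cx", "cy" (pixels), "k1" (the pictures are not rectified: a ray, as slopes to the right and down, at radius r is drawn at 1 + k1 r^2 times it, then the intrinsics apply), "world_from_camera" (4x4, takes a point from camera to world coordinates). Camera axes: x right, y down, z forward; pixel columns grow to the right and rows downward; lengths in m; the calibration is good to about 2 mm. A picture is of the moment at which its call begins. There is no depth.
- manip.job_done(): hands the job in; it is judged then, once.
The state is a dict: "t": time; "joint_positions": joint angles; "qd": joint speeds; "effort": joint torques, N m; "position": TCP position; "tcp_rot": TCP orientation; "force": force on the tool from outside, world axes, zero at the start; "wrist_torque": the same for the moment, N m; "finger_gap": finger opening in m; "grip_force": force on a finger pad.
Only numpy, scipy, OpenCV 4.12 (cv2) and the standard library are available. Lean on these libraries where they do the work, as an engineer would, in place of code of your own. Each camera call takes 0.05 s, during which the arm holds its last target. There are 200 camera calls.

## Working session

There is one attempt and no reset: what is moved stays moved. The work goes in short steps, Python scripts to look and compute and a tool call to move; the robot and the scene stay as the last step left them, time stands still between calls to the robot, and variables do not carry over. Pictures are saved under pics/ and viewed, at most 10 in all, crops included, and the job is handed in when it is done.

Besides the shell and the picture viewer there is one more tool, called as name(argument=value, ...), one argument or row to a line, values as JSON. servo_tool: Moves the arm, as the interface text tells. Its arguments: {"type":"object","properties":{"moves":{"type":"array"},"jaw":{"type":"number"},"grip_force":{"type":"number"}},"required":["moves"]}

```bash
mkdir -p pics; ls
python3 - <<'E'
from rig import manip
import cv2,numpy as np,json
for n in("side","top"):
    s=manip.snapshot(n); cv2.imwrite(f"pics/{n}0.png",s["img"])
    print(n,s["fx"],s["fy"],s["cx"],s["cy"],s["k1"]);print(np.round(s["world_from_camera"],4).tolist())
print(manip.observe())
E
```

```text
pics
side 473.69178569958933 473.69178569958933 267.0459292353893 189.85932606300122 -0.0998831609162685
[[-0.7926, -0.4376, 0.4246, -0.1536], [-0.6097, 0.5771, -0.5434, 0.9155], [-0.0072, -0.6896, -0.7242, 1.4232], [0.0, 0.0, 0.0, 1.0]]
top 352.6163336398211 352.6163336398211 261.83834607281807 195.01122327004393 -0.0284381430038278
[[0.0016, -0.977, 0.2133, 0.2961], [-1.0, -0.0024, -0.0035, -0.0103], [0.0039, -0.2133, -0.977, 1.3402], [0.0, 0.0, 0.0, 1.0]]
{'t': 0.1, 'joint_positions': array([ 1.05450787e+00,  2.07353078e-01,  1.54281176e+00, -3.82556058e-05,
        1.39351174e+00, -1.50520563e-01]), 'qd': array([ 0.00027042, -0.00335945, -0.00340941, -0.00049057,  0.00149183,
        0.00048288]), 'effort': array([ 5.63527847e-04, -3.71862495e+01, -2.82292199e+01,  7.00269523e-02,
        3.11203685e-02, -5.35623872e-05]), 'position': array([0.20532234, 0.53629924, 0.20439623]), 'tcp_rot': array([ 1.81862743e-01,  9.83323373e-01, -9.90744405e-04, -3.23206265e-04]), 'force': array([ 0.44135085, -0.05630396,  1.05053943]), 'wrist_torque': array([-0.01077365, -0.01366352,  0.04300531]), 'grip_force': 0.0, 'finger_gap': 0.09399051480089347}
```

Run:
```python
import cv2
for n in("side","top"):
    i=cv2.imread(f"pics/{n}0.png"); cv2.imwrite(f"pics/{n}0b.png",cv2.resize(i,(800,600),interpolation=cv2.INTER_CUBIC))
```

```text
(no output)
```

View pics/side0b.png

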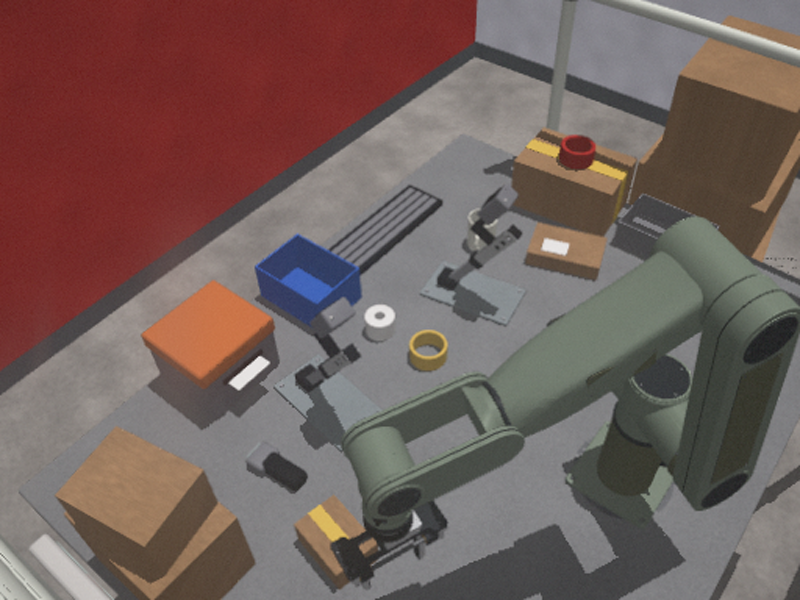

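View pics/top0b.png

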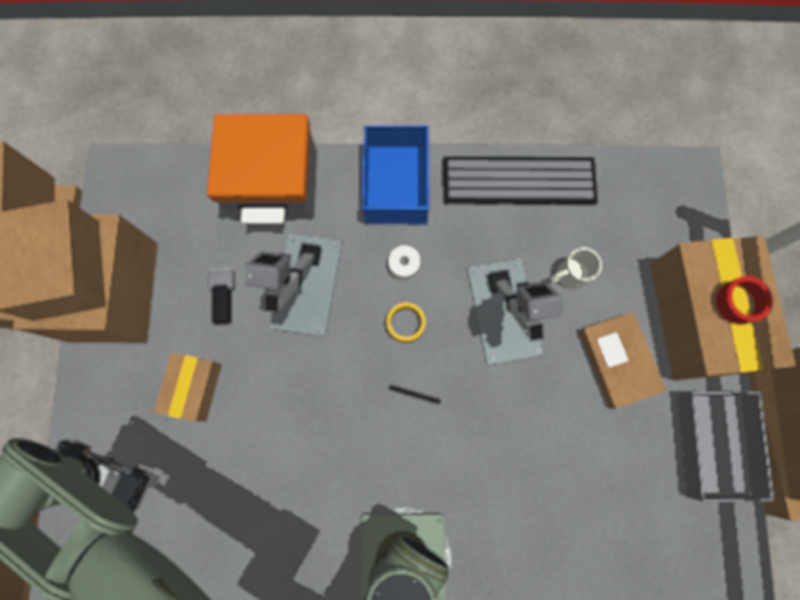

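The side view shows a left stand near (330,370) and a right stand near (480,260), and both heads overhang their masts. In the top view they sit around (285,275) and (515,300). I'll crop in to tell which one is higher.

Run:
```python
import cv2,numpy as np
s=cv2.imread("pics/side0.png");t=cv2.imread("pics/top0.png")
c=lambda i,x,y:cv2.resize(i[y:y+75,x:x+100],(400,300),interpolation=cv2.INTER_CUBIC)
m=np.vstack([np.hstack([c(s,160,185),c(s,255,115)]),np.hstack([c(t,140,145),c(t,290,155)])])
cv2.imwrite("pics/crop.png",cv2.convertScaleAbs(m,alpha=1.5))
```

```text
(no output)
```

View pics/crop.png

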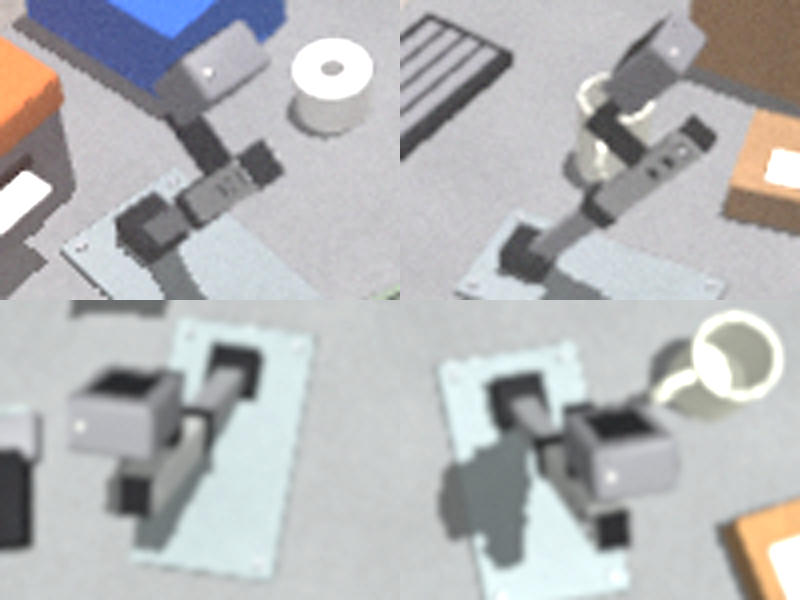

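servo_tool(
  moves=[0,0,-0.05,0,0,0,-0.1,0,0,0,-0.12,0],
)

```text
t: 0.35
position: [0.2065, 0.5385, 0.3064]
tcp_rot: [0.182, 0.983, 0.003, 0.001]
force: [0.2, 0.4, 1.0]
finger_gap: 0.0942
grip_force: 0.0
```

```bash
cat > h.py <<'E'
import numpy as np,cv2
from rig import manip
def cam(n):
    s=manip.snapshot(n);return s
def ray(s,p):
    K=np.array([[s["fx"],0,s["cx"]],[0,s["fy"],s["cy"]],[0,0,1]])
    u=cv2.undistortPoints(np.array([[p]],float),K,np.array([s["k1"],0,0,0]))[0,0]
    W=np.array(s["world_from_camera"]);d=W[:3,:3]@np.array([u[0],u[1],1]);return W[:3,3],d/np.linalg.norm(d)
def tri(r):
    A=sum(np.eye(3)-np.outer(d,d) for o,d in r);b=sum((np.eye(3)-np.outer(d,d))@o for o,d in r)
    x=np.linalg.solve(A,b);return x,[np.linalg.norm(np.cross(x-o,d)) for o,d in r]
def proj(s,X):
    W=np.array(s["world_from_camera"]);p=W[:3,:3].T@(np.asarray(X)-W[:3,3]);a=p[:2]/p[2];a=a*(1+s["k1"]*(a@a));return np.array([s["fx"]*a[0]+s["cx"],s["fy"]*a[1]+s["cy"]])
def plane(s,p,z):
    o,d=ray(s,p);return o+d*(z-o[2])/d[2]
SL=lambda x,y:(160+x/4,185+y/4);SR=lambda x,y:(255+(x-400)/4,115+y/4)
TL=lambda x,y:(140+x/4,145+(y-300)/4);TR=lambda x,y:(290+(x-400)/4,155+(y-300)/4)
E
python3 - <<'E'
from h import *
s=cam("side");t=cam("top")
np.set_printoptions(precision=4,suppress=True)
for nm,a,b in [("capL",SL(264,160),TL(130,493)),("capR",SR(697,135),TR(611,530)),("headL",SL(215,75),TL(125,410)),("headR",SR(655,65),TR(620,455))]:
    print(nm,tri([ray(s,a),ray(t,b)]))
# plate corners, z=.01
for nm,L,f in [("L",[(182,318),(314,338),(272,578),(133,560)],TL),("R",[(438,360),(575,342),(630,588),(487,600)],TR)]:
    P=np.array([plane(t,f(*p),.01) for p in L]);print(nm,P)
print("footL",plane(t,TL(237,372),.02),plane(s,SL(150,228),.02));print("footR",plane(t,TR(518,400),.02),plane(s,SR(525,255),.02))
print(manip.observe()["position"],manip.observe()["tcp_rot"])
E
```

```text
capL (array([0.5277, 0.2585, 0.2846]), [np.float64(0.003890878551802438), np.float64(0.003890878551802538)])
capR (array([ 0.4766, -0.2674,  0.2553]), [np.float64(0.0011417597221550833), np.float64(0.0011417597221550437)])
headL (array([0.5778, 0.251 , 0.343 ]), [np.float64(0.003218689245147355), np.float64(0.0032186892451474694)])
headR (array([ 0.5232, -0.2611,  0.3197]), [np.float64(0.00010036776482691808), np.float64(0.00010036776482703079)])
L [[0.771  0.2889 0.01  ]
 [0.7503 0.157  0.01  ]
 [0.5099 0.1903 0.01  ]
 [0.5269 0.3241 0.01  ]]
R [[ 0.6873 -0.1626  0.01  ]
 [ 0.7062 -0.2982  0.01  ]
 [ 0.463  -0.3404  0.01  ]
 [ 0.4514 -0.2041  0.01  ]]
footL [0.7118 0.2301 0.02  ] [0.7119 0.231  0.02  ]
footR [ 0.6444 -0.2382  0.02  ] [ 0.6442 -0.2369  0.02  ]
[0.2068 0.539  0.306 ] [0.1819 0.9833 0.0041 0.0014]
```

```bash
cat >> h.py <<'E'
def frame(foot,lean):
    l=np.array([*lean,0.])/np.linalg.norm(lean);S,C=np.sin(np.radians(35)),np.cos(np.radians(35))
    z=S*l+np.array([0,0,C]);x=-C*l+np.array([0,0,S]);y=np.cross(z,x);return np.c_[x,y,z],np.array([*foot,.01])
RL,FL=frame((.711,.230),(-.2423,.0342));RR,FR=frame((.6475,-.239),(-.2396,-.0419))
E
python3 - <<'E'
from h import *
np.set_printoptions(precision=3,suppress=True)
s=cam("side");t=cam("top");M=[]
for nm,R,F,cap in [("L",RL,FL,(.5277,.2585,.2846)),("R",RR,FR,(.4766,-.2674,.2553))]:
    print(nm,"cap in mast frame",R.T@(np.array(cap)-F),R.T@(np.array([.5778,.251,.343] if nm=="L" else [.5232,-.2611,.3197])-np.array(cap)))
    L=(R.T@(np.array(cap)-F))[2]+.004
    i=s["img"].copy()
    o=np.array([proj(s,F+R@[0,0,L])-[50,40]]).astype(int)[0]+[0,20]
    c=cv2.resize(i[o[1]:o[1]+75,o[0]:o[0]+100],(800,600),interpolation=cv2.INTER_CUBIC)
    c=cv2.convertScaleAbs(c,alpha=1.8)
    for d,col in [(0,(0,0,255)),(.019,(0,255,0)),(.043,(255,0,0)),(.17,(0,255,255))]:
        p=proj(s,F+R@[0,.015,L-d]);q=((p-o+.5)*8).astype(int);cv2.circle(c,tuple(map(int,q)),5,col,1);print(d,p)
    M.append(cv2.resize(c,(400,300),interpolation=cv2.INTER_AREA) if 0 else c[:, :][100:500,0:800])
cv2.imwrite("pics/m.png",cv2.resize(np.vstack(M),(600,600)))
E
```

```text
L cap in mast frame [0.006 0.003 0.331] [ 0.075 -0.     0.019]
0 [223.252 227.951]
0.019 [221.348 229.158]
0.043 [219.004 230.644]
0.17 [207.637 237.851]
R cap in mast frame [-0.001  0.001  0.3  ] [ 0.075 -0.002  0.026]
0 [327.974 150.148]
0.019 [324.912 152.385]
0.043 [321.115 155.16 ]
0.17 [302.238 168.952]
```

View pics/m.png

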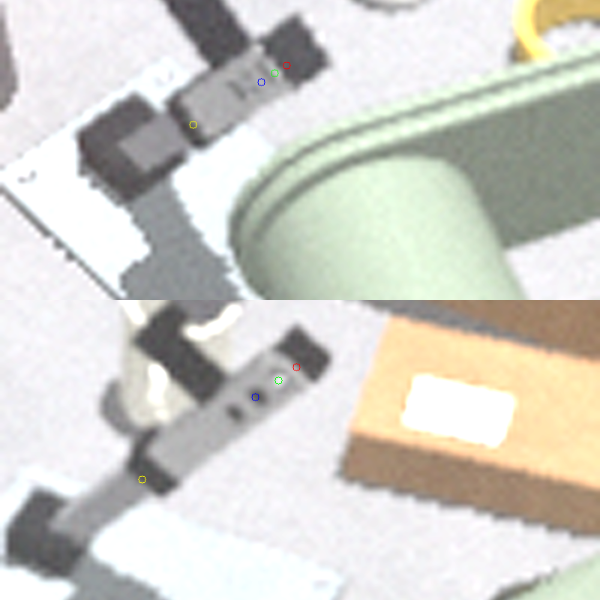

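The markers show that on the right stand the button sits about 19 mm below the cap, so the right one is b. The left stand has its cap 331 mm up the mast against 300 mm, so it is the higher one, a. The arm can only be moved by shifts and turns about z, so I'll move up and see how the pose behaves.

servo_tool(
  moves=[0,0,-0.15,0,0,0,-0.2,0,0,0,-0.25,0,0,0,-0.3,0,0,0,-0.3125,0,0,0,-0.3125,0,0,0,-0.3125,0,0,0,-0.3125,0],
)

```text
t: 1.22
position: [0.2061, 0.5376, 0.5523]
tcp_rot: [0.182, 0.983, 0.001, 0.0]
force: [-0.2, -0.3, -0.3]
finger_gap: 0.0941
grip_force: 0.0
```

Run:
```python
from rig import manip
o=manip.observe();print(o["joint_positions"],o["position"],o["tcp_rot"])
```

```text
[ 1.05448482e+00  1.93433500e-01  8.60786135e-01 -3.54286375e-06
  2.08475912e+00 -1.50511617e-01] [0.20605956 0.53759534 0.5523147 ] [1.81882610e-01 9.83319382e-01 1.23447424e-03 4.29180498e-04]
```

servo_tool(
  moves=[0,0,-0.3,0,0,0,-0.5,0,0,0,-0.5,0,0,0,-0.5,0,0,0,-0.5,0,0,0,-0.5,0,0,0,-0.5,0,0,0,-0.5,0],
)

```text
t: 1.88
position: [0.182, 0.4754, 0.7435]
tcp_rot: [0.182, 0.983, 0.01, 0.002]
force: [-0.2, 0.2, 0.1]
finger_gap: 0.094
grip_force: 0.0
```

Run:
```python
from rig import manip
o=manip.observe();print(o["joint_positions"],o["position"],o["tcp_rot"])
```

```text
[ 1.03280049  0.33390433  0.22778111  0.00604757  2.56036997 -0.16714809] [0.18199428 0.47543465 0.74352424] [0.18185377 0.9832757  0.00973228 0.00183833]
```

servo_tool(
  moves=[0,0,0,0,0,0,0,0,0,0,0,0],
)

```text
t: 2.13
position: [0.1828, 0.477, 0.7423]
tcp_rot: [0.182, 0.983, 0.01, 0.002]
force: [0.3, -0.0, 0.3]
finger_gap: 0.094
grip_force: 0.0
```

Run:
```python
from rig import manip
o=manip.observe();print(o["joint_positions"],o["position"],o["tcp_rot"])
```

```text
[ 1.03308196  0.3362804   0.22780884  0.0060662   2.55836904 -0.16683198] [0.18276523 0.4770167  0.74233392] [0.18186701 0.98327522 0.00954745 0.00175593]
```

servo_tool(
  moves=[0,0.3,-0.3,0,0,0.3,-0.3,0,0,0.3,-0.3,0,0,0.3,-0.3,0],
)

```text
t: 2.47
position: [0.1924, 0.5019, 0.7296]
tcp_rot: [0.182, 0.983, 0.019, 0.003]
force: [-0.4, 0.4, 0.4]
finger_gap: 0.0939
grip_force: 0.0
```

Run:
```python
from rig import manip
o=manip.observe();print(o["joint_positions"],o["position"],o["tcp_rot"])
```

```text
[ 1.03924869  0.36213382  0.22741495  0.01164984  2.5138288  -0.15627736] [0.19243277 0.50194624 0.72955728] [0.18180389 0.98314354 0.0191102  0.0033066 ]
```

Pushing past the arm's reach tilts the tool outward by about 1° per call, and the tilt stays. The tilt has to point along azimuth -8°, so I'll move to that side first.

servo_tool(
  moves=[-0.64,-0.52,0.1,0,-0.64,-0.52,0.1,0,-0.64,-0.52,0.1,0,-0.64,-0.52,0.1,0,-0.64,-0.52,0.1,0,-0.64,-0.52,0.1,0,-0.64,-0.52,0.1,0,-0.64,-0.52,0.1,0,-0.64,-0.52,0.1,0,-0.64,-0.52,0.1,0],
)

```text
t: 3.3
position: [0.4, 0.1425, 0.6695]
tcp_rot: [0.182, 0.983, 0.02, 0.003]
force: [0.4, 0.2, 0.1]
finger_gap: 0.094
grip_force: 0.0
```

```bash
cat > st.py <<'E'
from rig import manip
import numpy as np
from scipy.spatial.transform import Rotation as Ro
np.set_printoptions(precision=4,suppress=True)
o=manip.observe();R=Ro.from_quat(o["tcp_rot"]).as_matrix()
print("t",round(o["t"],2),"q",o["joint_positions"],"p",o["position"],"F",o["force"],"gap",o["finger_gap"],o["grip_force"]);print(R,"tilt",np.degrees(np.arccos(-R[2,2])),"az",np.degrees(np.arctan2(R[1,2],R[0,2])))
E
python3 st.py
```

```text
t 3.3 q [ 0.1075 -0.0474  0.8631  0.0498  2.3071 -1.0638] p [0.4    0.1425 0.6695] F [0.3717 0.1897 0.0728] gap 0.09396101484481559 0.0
[[-0.9339  0.3574  0.0141]
 [ 0.3577  0.9331  0.0386]
 [ 0.0007  0.0411 -0.9992]] tilt 2.3541621067742797 az 69.9873683889101
```

servo_tool(
  moves=[-0.23,-0.19,-0.1,0,-0.23,-0.19,-0.1,0,-0.23,-0.19,-0.1,0,-0.23,-0.19,-0.1,0,-0.23,-0.19,-0.1,0,-0.23,-0.19,-0.1,0,-0.23,-0.19,-0.1,0],
)

```text
t: 3.88
position: [0.5185, -0.0727, 0.7258]
tcp_rot: [0.186, 0.982, 0.022, -0.007]
force: [3.7, -0.8, -2.2]
finger_gap: 0.0938
grip_force: 0.0
```

servo_tool(
  moves=[-0.5,0.11,-0.3,0,-0.5,0.11,-0.3,0],
)

```text
t: 4.05
position: [0.5435, -0.073, 0.721]
tcp_rot: [0.183, 0.983, 0.021, 0.015]
force: [-0.3, 0.5, 0.2]
finger_gap: 0.0939
grip_force: 0.0
```

servo_tool(
  moves=[-0.5,0.11,-0.3,0],
)

```text
t: 4.13
position: [0.5591, -0.0751, 0.7148]
tcp_rot: [0.182, 0.983, 0.022, 0.025]
force: [0.5, -0.3, -0.5]
finger_gap: 0.094
grip_force: 0.0
```

servo_tool(
  moves=[-0.5,0.11,-0.3,0],
)

```text
t: 4.22
position: [0.5737, -0.0776, 0.7098]
tcp_rot: [0.182, 0.982, 0.023, 0.035]
force: [-0.6, 0.6, 0.4]
finger_gap: 0.0938
grip_force: 0.0
```

```bash
python3 st.py
```

```text
t 4.22 q [-0.3167  0.4018  0.2263  0.0858  2.4481 -1.4532] p [ 0.5737 -0.0776  0.7098] F [-0.5831  0.5506  0.3631] gap 0.0938245332347175 0.0
[[-0.9312  0.3561  0.0774]
 [ 0.3593  0.9327  0.0323]
 [-0.0607  0.0579 -0.9965]] tilt 4.810390940593626 az 22.64973725426115
```

servo_tool(
  moves=[-0.5,-0.04,-0.3,0],
)

```text
t: 4.3
position: [0.585, -0.0889, 0.706]
tcp_rot: [0.181, 0.982, 0.024, 0.045]
force: [0.6, -0.3, -0.7]
finger_gap: 0.0939
grip_force: 0.0
```

servo_tool(
  moves=[-0.5,-0.04,-0.3,0],
)

```text
t: 4.38
position: [0.5952, -0.1018, 0.7028]
tcp_rot: [0.181, 0.982, 0.024, 0.056]
force: [0.5, 0.5, 0.2]
finger_gap: 0.094
grip_force: 0.0
```

servo_tool(
  moves=[-0.5,-0.04,-0.3,0],
)

```text
t: 4.47
position: [0.605, -0.1139, 0.7001]
tcp_rot: [0.182, 0.981, 0.024, 0.067]
force: [0.2, -0.1, -0.3]
finger_gap: 0.0939
grip_force: 0.0
```

servo_tool(
  moves=[-0.5,0.04,-0.3,0],
)

```text
t: 4.55
position: [0.6156, -0.1208, 0.698]
tcp_rot: [0.183, 0.98, 0.024, 0.078]
force: [0.5, -0.2, -0.2]
finger_gap: 0.0938
grip_force: 0.0
```

servo_tool(
  moves=[-0.5,0.04,-0.3,0],
)

```text
t: 4.63
position: [0.6257, -0.1262, 0.6968]
tcp_rot: [0.183, 0.979, 0.025, 0.089]
force: [1.0, 0.2, -0.4]
finger_gap: 0.0938
grip_force: 0.0
```

servo_tool(
  moves=[-0.5,0.04,-0.3,0],
)

```text
t: 4.72
position: [0.6351, -0.1317, 0.6965]
tcp_rot: [0.183, 0.978, 0.025, 0.101]
force: [0.5, 0.1, 1.4]
finger_gap: 0.0938
grip_force: 0.0
```

```bash
python3 st.py
```

```text
t 4.72 q [-0.3847  0.4366  0.2263  0.1169  2.2859 -1.5011] p [ 0.6351 -0.1317  0.6965] F [0.5173 0.0911 1.3761] gap 0.09379403847158367 0.0
[[-0.9129  0.3519  0.207 ]
 [ 0.3619  0.9322  0.0112]
 [-0.189   0.0851 -0.9783]] tilt 11.963479686232022 az 3.092610864140856
```

servo_tool(
  moves=[-0.5,-0.06,-0.25,0],
)

```text
t: 4.8
position: [0.6439, -0.1432, 0.6961]
tcp_rot: [0.182, 0.976, 0.025, 0.114]
force: [-0.3, 0.1, -0.6]
finger_gap: 0.0938
grip_force: 0.0
```

servo_tool(
  moves=[-0.5,-0.06,-0.25,0],
)

```text
t: 4.88
position: [0.6522, -0.1562, 0.6949]
tcp_rot: [0.182, 0.975, 0.024, 0.125]
force: [-0.3, -0.0, 0.1]
finger_gap: 0.0938
grip_force: 0.0
```

servo_tool(
  moves=[-0.5,-0.06,-0.25,0],
)

```text
t: 4.97
position: [0.66, -0.1683, 0.6947]
tcp_rot: [0.182, 0.973, 0.024, 0.137]
force: [-0.1, -0.7, -0.6]
finger_gap: 0.0942
grip_force: 0.0
```

servo_tool(
  moves=[-0.5,-0.06,-0.25,0],
)

```text
t: 5.05
position: [0.667, -0.1798, 0.6954]
tcp_rot: [0.183, 0.972, 0.023, 0.149]
force: [0.9, -0.6, -0.3]
finger_gap: 0.0939
grip_force: 0.0
```

servo_tool(
  moves=[-0.5,0.0,-0.25,0],
)

```text
t: 5.13
position: [0.6746, -0.1874, 0.697]
tcp_rot: [0.183, 0.969, 0.022, 0.161]
force: [0.1, 0.9, 0.1]
finger_gap: 0.0941
grip_force: 0.0
```

servo_tool(
  moves=[-0.5,0.0,-0.25,0],
)

```text
t: 5.22
position: [0.6817, -0.1936, 0.6997]
tcp_rot: [0.183, 0.967, 0.022, 0.174]
force: [-0.5, 0.2, 1.0]
finger_gap: 0.0939
grip_force: 0.0
```

servo_tool(
  moves=[-0.5,0.0,-0.25,0],
)

```text
t: 5.3
position: [0.6881, -0.1997, 0.7032]
tcp_rot: [0.183, 0.965, 0.021, 0.187]
force: [-0.2, -0.6, 0.8]
finger_gap: 0.0943
grip_force: 0.0
```

servo_tool(
  moves=[-0.5,0.0,-0.25,0],
)

```text
t: 5.38
position: [0.6939, -0.2058, 0.7076]
tcp_rot: [0.183, 0.962, 0.02, 0.2]
force: [-0.3, 0.7, -0.1]
finger_gap: 0.0943
grip_force: 0.0
```

servo_tool(
  moves=[-0.5,0.04,-0.25,0],
)

```text
t: 5.47
position: [0.6996, -0.2094, 0.7128]
tcp_rot: [0.183, 0.959, 0.019, 0.214]
force: [0.3, 0.6, -0.2]
finger_gap: 0.0936
grip_force: 0.0
```

```bash
python3 st.py
```

```text
t 5.47 q [-0.4831  0.4499  0.2264  0.1772  2.0542 -1.5615] p [ 0.6996 -0.2094  0.7128] F [ 0.3496  0.5725 -0.2339] gap 0.09364531585300476 0.0
[[-0.8416  0.3433  0.4168]
 [ 0.3593  0.9323 -0.0424]
 [-0.4032  0.1141 -0.908 ]] tilt 24.771144561570473 az -5.810434051611375
```

servo_tool(
  moves=[-0.5,0.02,-0.25,0],
)

```text
t: 5.55
position: [0.7045, -0.2132, 0.7191]
tcp_rot: [0.183, 0.956, 0.018, 0.227]
force: [0.1, 0.5, -0.2]
finger_gap: 0.0942
grip_force: 0.0
```

servo_tool(
  moves=[-0.5,0.02,-0.25,0],
)

```text
t: 5.63
position: [0.7085, -0.2175, 0.726]
tcp_rot: [0.183, 0.953, 0.017, 0.241]
force: [-0.2, -0.4, 0.2]
finger_gap: 0.0943
grip_force: 0.0
```

servo_tool(
  moves=[-0.5,0.02,-0.25,0],
)

```text
t: 5.72
position: [0.7119, -0.2216, 0.7335]
tcp_rot: [0.183, 0.95, 0.015, 0.254]
force: [0.6, 0.3, 0.4]
finger_gap: 0.0944
grip_force: 0.0
```

servo_tool(
  moves=[-0.5,0.02,-0.25,0],
)

```text
t: 5.8
position: [0.7146, -0.2254, 0.7417]
tcp_rot: [0.183, 0.946, 0.014, 0.268]
force: [0.5, -0.2, 0.1]
finger_gap: 0.0938
grip_force: 0.0
```

servo_tool(
  moves=[-0.5,0.02,-0.25,0],
)

```text
t: 5.88
position: [0.7167, -0.2291, 0.7504]
tcp_rot: [0.182, 0.942, 0.013, 0.281]
force: [-0.2, 0.3, -0.2]
finger_gap: 0.0938
grip_force: 0.0
```

servo_tool(
  moves=[-0.5,0.02,-0.25,0],
)

```text
t: 5.97
position: [0.7181, -0.2324, 0.7596]
tcp_rot: [0.182, 0.938, 0.011, 0.294]
force: [0.2, -0.5, -0.5]
finger_gap: 0.0941
grip_force: 0.0
```

```bash
python3 st.py
```

```text
t 5.97 q [-0.5202  0.4168  0.2261  0.2172  1.9246 -1.5715] p [ 0.7181 -0.2324  0.7596] F [ 0.1633 -0.5088 -0.4949] gap 0.09414151134643133 0.0
[[-0.7604  0.3352  0.5563]
 [ 0.3487  0.9333 -0.0857]
 [-0.5479  0.1288 -0.8265]] tilt 34.254916554851405 az -8.761719895848463
```

Tilt is now 34.3° at azimuth -8.8°, which matches the mast. The arm is out of the way, so I'll refine stand a's position.

Run:
```python
from h import *
s=cam("side");t=cam("top");out=[]
for nm,S,o,k in(("s",s,(190,195),8),("t",t,(145,145),8)):
    c=cv2.convertScaleAbs(cv2.resize(S["img"][o[1]:o[1]+56,o[0]:o[0]+48],(48*k,56*k),interpolation=cv2.INTER_CUBIC),alpha=1.7)
    for L in (.158,.335):
        P=[((proj(S,FL+RL@[a*.5,b*.5,L])-np.array(o)+.5)*k).astype(int) for a,b in((.033,.028),(.033,-.028),(-.033,-.028),(-.033,.028))]
        cv2.polylines(c,[np.array(P)],True,(0,0,255),1)
    for L in (.292,):
        q=((proj(S,FL+RL@[0,.021,L])-np.array(o)+.5)*k).astype(int);cv2.circle(c,tuple(map(int,q)),4,(0,255,0),1)
    out.append(c)
cv2.imwrite("pics/fit.png",np.hstack(out))
```

```text
(no output)
```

View pics/fit.png

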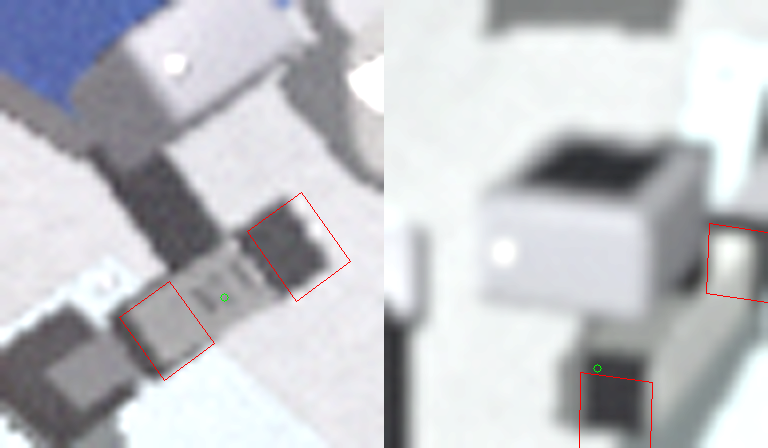

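Run:
```python
from h import *
np.set_printoptions(precision=4,suppress=True)
s=cam("side");t=cam("top");C={}
for nm,S,o,b in(("s",s,(190,195),(218,218,233,233)),("t",t,(145,145),(168,186,181,201))):
    g=cv2.cvtColor(S["img"],cv2.COLOR_BGR2GRAY);x0,y0,x1,y1=b
    r=g[y0:y1,x0:x1]; print(nm);print(r)
    n,l,st,ce=cv2.connectedComponentsWithStats((r<55).astype(np.uint8))
    i=1+np.argmax(st[1:,4]);C[nm]=ce[i]+[x0,y0];print(st[i],C[nm])
X,e=tri([ray(s,C["s"]),ray(t,C["t"])]);print(X,e,RL.T@(X-FL))
X,e=tri([ray(s,(190+288/8-.5,195+246/8-.5)),ray(t,(145+(613-384)/8-.5,145+392/8-.5))]);print(X,e,RL.T@(X-FL))
```

```text
s
[[135 136 134 132 130 136 134 136 136 135 136 134 135 136 136]
 [133 134 136 135 137 137 127 116 132 137 137 139 137 137 139]
 [135 136 137 135 130 114  88  77 114 145 140 136 139 140 140]
 [135 137 139 128  99  72  59  55  92 129 138 139 138 137 142]
 [137 138 128  97  61  56  55  56  63  92 121 137 139 137 139]
 [117 101  85  63  53  53  56  53  56  56 116 149 137 140 138]
 [ 88  71  53  55  60  56  54  57  55  58  97 136 140 141 139]
 [111 106  54  56  58  55  53  55  59  57  65  94 122 140 137]
 [107 101  60  51  54  53  51  51  54  55  56  59 101 133 138]
 [ 95  91  95  84  56  55  57  55  55  57  54  54  85 125 139]
 [ 94  81  98 101  66  57  55  50  57  53  55  55  85 123 141]
 [100  84  82 104 107  53  55  58  54  54  64 100 125 134 137]
 [101  99  88  90 101  69  56  54  58  65 100 129 137 141 138]
 [ 94 101 101  96  97  99  88  67  99 123 134 137 140 141 137]
 [ 86  97 100  99  99 105  99 104 132 139 138 139 137 140 141]]
[ 2  5  7  4 13] [223.     224.8462]
t
[[129 108  89  87  92  95  97  96  96  97  96  98 102]
 [121  97  86  88  92  93  94  95  95  95  96 100 105]
 [1
[... 281 characters left out ...]
  51  38  35  37  37  36  42  68 100 115 114]
 [ 82  71  51  37  36  37  37  36  44  69  99 113 112]
 [ 82  71  49  36  37  36  36  35  44  69  95 109 107]
 [ 81  71  50  37  34  34  35  36  44  69  94 105 100]
 [ 87  72  54  42  41  40  38  35  45  67  90  99  93]
 [106  90  80  74  73  66  57  48  48  66  86  92  88]
 [129 119 116 116 112 101  85  68  63  72  83  87  86]
 [142 140 140 141 137 121  97  82  78  80  84  85  84]]
[ 2  3  7 10 60] [173.0333 193.5   ]
[0.5327 0.2602 0.2805] [np.float64(0.001227481523527773), np.float64(0.0012274815235277757)] [0.0071 0.005  0.3253]
[0.5289 0.258  0.2813] [np.float64(0.002578988296043689), np.float64(0.0025789882960437728)] [0.0047 0.0022 0.3278]
```

```bash
cat > go.py <<'E'
import sys
from h import *
from scipy.spatial.transform import Rotation as Ro
np.set_printoptions(precision=4,suppress=True)
CAP=np.array([.530,.2585,.281])
def go(off,cap=CAP):
    o=manip.observe();R=Ro.from_quat(o["tcp_rot"]).as_matrix();T=cap+RL@np.array(off)
    v=RL.T@(o["position"]-cap)
    y=R.T@RL[:,1]
    print("t",round(o["t"],2),"TCP in cap frame mm",v*1e3,"norm move",R.T@(T-o["position"])/.8,"F cap frame",RL.T@o["force"],"gap",o["finger_gap"],o["grip_force"],"turn",np.arctan2(-y[0],y[1])/6.2832,"tool z in cap",RL.T@R[:,2])
if __name__=="__main__": go([float(a)/1e3 for a in sys.argv[1:4]])
E
python3 go.py 0 0 200
```

```text
t 6.17 TCP in cap frame mm [ 482.6851 -459.5656  245.9332] norm move [0.7224 0.4142 0.0624] F cap frame [-0.3592  0.3337 -0.4036] gap 0.09445348793667802 0.0 turn -0.03841639152473691 tool z in cap [-0.015  -0.0071 -0.9999]
```

servo_tool(
  moves=[0.72,0.414,0.062,-0.0384,0.72,0.414,0.062,-0.0384,0.72,0.414,0.062,-0.0384,0.72,0.414,0.062,-0.0384,0.72,0.414,0.062,-0.0384,0.72,0.414,0.062,-0.0384,0.72,0.414,0.062,-0.0384,0.72,0.414,0.062,-0.0384,0.72,0.414,0.062,-0.0384,0.72,0.414,0.062,-0.0384],
)

```text
t: 7.0
position: [0.5362, 0.0736, 0.5696]
tcp_rot: [0.068, 0.954, -0.024, 0.292]
force: [1.3, 1.0, 0.2]
finger_gap: 0.0939
grip_force: 0.0
```

```bash
python3 go.py 0 0 200; python3 st.py
```

```text
t 7.0 TCP in cap frame mm [ 191.7676 -182.2113  218.0866] norm move [0.2394 0.2278 0.0249] F cap frame [ 1.0656  1.2194 -0.4741] gap 0.09388724251000914 0.0 turn -7.214348801785603e-05 tool z in cap [-0.016  -0.0066 -0.9998]
t 7.0 q [ 0.047  -0.309   1.4216 -0.1119  1.4442 -1.4004] p [0.5362 0.0736 0.5696] F [1.304  1.0474 0.2229] gap 0.09388724251000914 0.0
[[-0.8201  0.1438  0.5539]
 [ 0.1162  0.9896 -0.0849]
 [-0.5604 -0.0052 -0.8282]] tilt 34.08239454499284 az -8.711147688387607
```

servo_tool(
  moves=[0.24,0.228,0.025,0,0.24,0.228,0.025,0,0.24,0.228,0.025,0,0.24,0.228,0.025,0,0.24,0.228,0.025,0,0.24,0.228,0.025,0,0.24,0.228,0.025,0,0.24,0.228,0.025,0,0.24,0.228,0.06,0,0.24,0.228,0.1,0],
)

```text
t: 7.83
position: [0.452, 0.2696, 0.3996]
tcp_rot: [0.067, 0.953, -0.021, 0.295]
force: [-0.2, 0.3, -1.1]
finger_gap: 0.0938
grip_force: 0.0
```

```bash
python3 go.py 0 0 70; python3 st.py
python3 - <<'E'
from h import *
s=cam("side")["img"];t=cam("top")["img"]
cv2.imwrite("pics/n.png",np.vstack([cv2.convertScaleAbs(cv2.resize(i[y:y+75,x:x+150],(600,300),interpolation=cv2.INTER_CUBIC),alpha=1.6) for i,x,y in((s,170,170),(t,110,140))]))
E
```

```text
t 7.83 TCP in cap frame mm [  3.4791   0.0974 142.3469] norm move [ 0.0034 -0.      0.0905] F cap frame [-0.8269  0.2573 -0.7351] gap 0.09379919416291896 0.0 turn -6.138673796689218e-05 tool z in cap [-0.0101 -0.0013 -0.9999]
t 7.83 q [ 0.6306 -0.2694  1.7322 -0.4287  1.2521 -0.7524] p [0.452  0.2696 0.3996] F [-0.2172  0.2905 -1.0764] gap 0.09379919416291896 0.0
[[-0.8168  0.1408  0.5595]
 [ 0.1157  0.99   -0.0803]
 [-0.5652 -0.0009 -0.8249]] tilt 34.41947550808658 az -8.168160148438483
```

View pics/n.png

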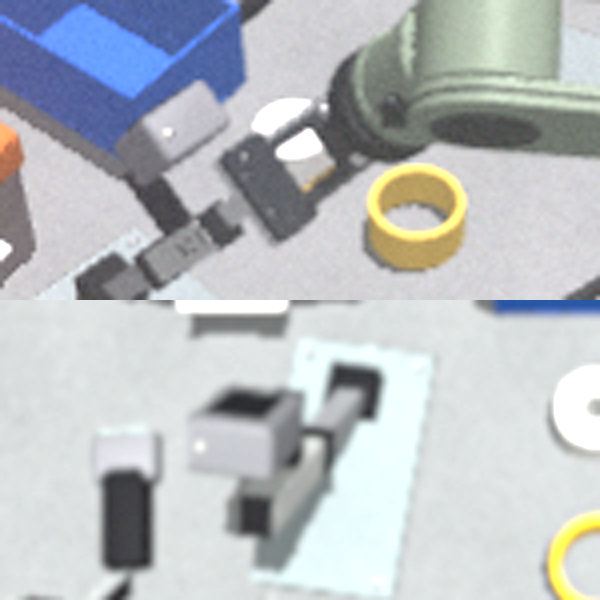

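The gripper is in line above cap a: in the side view the near finger is at (232,215) and the cap at (225,220). I'll go down astride the tube, then close gently.

servo_tool(
  moves=[0.004,0,0.05,0,0.004,0,0.1,0,0.004,0,0.15,0,0.004,0,0.19,0,0.004,0,0.22,0,0.004,0,0.241,0,0.004,0,0.241,0,0.004,0,0.241,0],
)

```text
t: 8.6
position: [0.5557, 0.2515, 0.2354]
tcp_rot: [0.069, 0.954, -0.024, 0.292]
force: [-0.1, -0.1, 0.5]
finger_gap: 0.0939
grip_force: 0.0
```

servo_tool(
  moves=[0,0,0,0,0,0,0,0,0,0,0,0,0,0,0,0,0,0,0,0],
  jaw=46,
  grip_force=5,
)

```text
t: 9.02
position: [0.555, 0.2528, 0.2357]
tcp_rot: [0.068, 0.953, -0.023, 0.293]
force: [0.2, 0.3, 0.2]
finger_gap: 0.064
grip_force: 0.0
```

```bash
python3 go.py 0 0 -51
python3 - <<'E'
from h import *
s=cam("side")["img"];t=cam("top")["img"]
cv2.imwrite("pics/n2.png",np.hstack([cv2.convertScaleAbs(cv2.resize(i[y:y+75,x:x+50],(400,600),interpolation=cv2.INTER_CUBIC),alpha=1.6) for i,x,y in((s,190,180),(t,145,140))]))
E
```

```text
t 9.02 TCP in cap frame mm [ -5.0493  -2.1626 -51.7217] norm move [-0.0063  0.0027 -0.001 ] F cap frame [0.231  0.3421 0.1271] gap 0.06397531755439391 0.0 turn -1.1733039311409279e-05 tool z in cap [-0.0146 -0.0056 -0.9999]
```

View pics/n2.png

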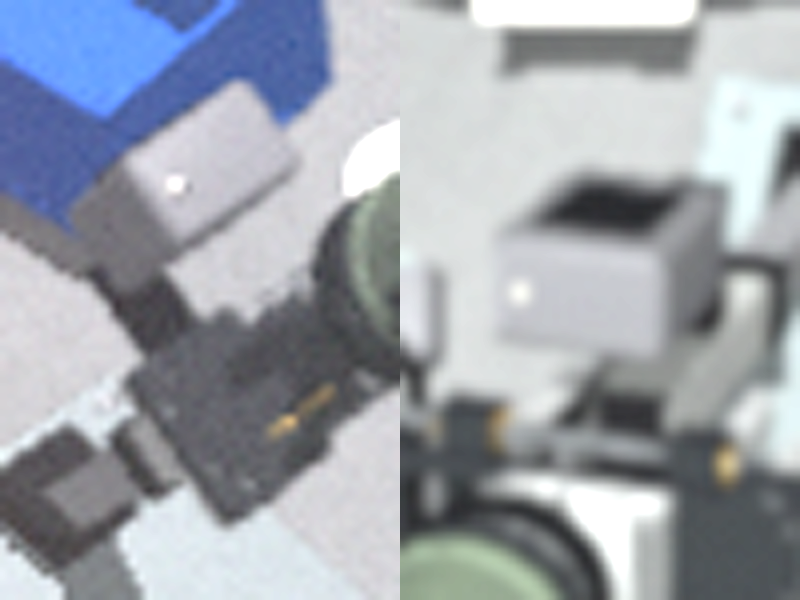

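The side view shows the gripper astride the tube. In the top view the cap at (630,405) lies between the fingers at (500,430) and (725,465). I'll shift a little in x and close.

servo_tool(
  moves=[-0.004,0.001,0,0,-0.004,0.001,0,0,-0.004,0.001,0,0,-0.004,0.001,0,0],
  jaw=42,
)

```text
t: 9.45
position: [0.558, 0.2536, 0.2367]
tcp_rot: [0.068, 0.954, -0.023, 0.293]
force: [1.4, 2.4, 0.2]
finger_gap: 0.0416
grip_force: 1.6
```

servo_tool(
  moves=[0,0,0,0,0,0,0,0,0,0,0,0],
  jaw=38,
)

```text
t: 9.7
position: [0.5579, 0.2533, 0.2367]
tcp_rot: [0.068, 0.954, -0.023, 0.293]
force: [2.1, 4.0, -0.8]
finger_gap: 0.0383
grip_force: 2.0
```

servo_tool(
  moves=[0,0,0,0,0,0,0,0,0,0,0,0],
  jaw=34,
)

```text
t: 9.95
position: [0.558, 0.2539, 0.2367]
tcp_rot: [0.068, 0.954, -0.022, 0.293]
force: [2.2, 5.9, -1.8]
finger_gap: 0.0342
grip_force: 3.3
```

```bash
python3 go.py 0 0 -51
```

```text
t 9.95 TCP in cap frame mm [ -2.1164  -0.6139 -52.559 ] norm move [-0.0026  0.0008 -0.002 ] F cap frame [ 0.0514  6.1808 -2.2104] gap 0.03416169429073714 3.307024477981031 turn -9.926550216543389e-05 tool z in cap [-0.015  -0.004  -0.9999]
```

The reaction began at a 42 mm gap and rose like the button's spring, so the near pad is on the button and the gripper is centred. I'll pinch it flush.

servo_tool(
  moves=[0,0,0,0,0,0,0,0,0,0,0,0],
  jaw=28,
  grip_force=10,
)

```text
t: 10.2
position: [0.5584, 0.2559, 0.2367]
tcp_rot: [0.067, 0.953, -0.02, 0.293]
force: [5.5, 10.4, -4.3]
finger_gap: 0.03
grip_force: 10.0
```

servo_tool(
  moves=[0,0,0,0,0,0,0,0,0,0,0,0],
  jaw=20,
  grip_force=25,
)

```text
t: 10.45
position: [0.5584, 0.2559, 0.2367]
tcp_rot: [0.067, 0.953, -0.02, 0.293]
force: [4.6, 11.2, -4.9]
finger_gap: 0.0298
grip_force: 25.0
```

```bash
python3 go.py 0 0 -51
```

```text
t 10.45 TCP in cap frame mm [ -2.0638   1.4255 -52.623 ] norm move [-0.0026 -0.0018 -0.0021] F cap frame [-0.3342 11.7367 -5.7376] gap 0.029833141730475538 24.996892288327217 turn -0.00014979971559151337 tool z in cap [-0.0144  0.0002 -0.9999]
```

The gap is 29.8 mm, so the button is flush and the tube is pinched. I'll relieve the side load and slide down.

servo_tool(
  moves=[0,0.0025,0,0,0,0.0025,0.002,0,0,0.0025,0.004,0,0,0.0025,0.005,0],
)

```text
t: 10.78
position: [0.5602, 0.2556, 0.2341]
tcp_rot: [0.068, 0.954, -0.022, 0.293]
force: [-6.3, 3.8, 4.3]
finger_gap: 0.0297
grip_force: 25.0
```

```bash
python3 go.py 0 0 -51
```

```text
t 10.78 TCP in cap frame mm [ -2.1102   1.3566 -55.7914] norm move [-0.0025 -0.0017 -0.006 ] F cap frame [-3.047   2.8375  7.4032] gap 0.029698585559730824 25.0243987608701 turn -0.00018497568450528458 tool z in cap [-0.0152 -0.0039 -0.9999]
```

servo_tool(
  moves=[0,0,0.002,0,0,0,0.004,0,0,0,0.005,0,0,0,0.005,0],
)

```text
t: 11.12
position: [0.5626, 0.2553, 0.2306]
tcp_rot: [0.068, 0.953, -0.022, 0.293]
force: [-1.2, 5.4, 0.7]
finger_gap: 0.0301
grip_force: 25.0
```

```bash
python3 go.py 0 0 -51
```

```text
t 11.12 TCP in cap frame mm [ -2.1117   1.3419 -60.029 ] norm move [-0.0025 -0.0017 -0.0113] F cap frame [-1.1802  5.1744  1.6676] gap 0.030110541760998717 25.020662751048803 turn -0.0001460711181873715 tool z in cap [-0.0148 -0.0037 -0.9999]
```

servo_tool(
  moves=[0,0,0.002,0,0,0,0.004,0],
)

```text
t: 11.28
position: [0.5642, 0.255, 0.2283]
tcp_rot: [0.068, 0.954, -0.022, 0.293]
force: [-5.3, 4.7, 3.7]
finger_gap: 0.0299
grip_force: 25.0
```

servo_tool(
  moves=[0,0,0,0,0,0,0,0,0,0,0,0,0,0,0,0],
  jaw=60,
)

```text
t: 11.62
position: [0.5639, 0.2527, 0.2265]
tcp_rot: [0.068, 0.954, -0.025, 0.292]
force: [-0.5, -0.3, 0.0]
finger_gap: 0.0533
grip_force: 0.0
```

```bash
python3 go.py -2 1 10
```

```text
t 11.62 TCP in cap frame mm [ -3.1061  -1.0419 -64.3591] norm move [ 0.0002  0.0017 -0.093 ] F cap frame [-0.3951 -0.3712  0.3095] gap 0.053319908586836384 0.0 turn 1.3255413957418277e-05 tool z in cap [-0.017  -0.009  -0.9998]
```

servo_tool(
  moves=[0,0,-0.04,0,0,0.002,-0.08,0,0,0.002,-0.1,0,0,0.002,-0.1,0],
)

```text
t: 11.95
position: [0.5209, 0.2632, 0.2981]
tcp_rot: [0.068, 0.953, -0.022, 0.295]
force: [0.3, 0.5, 0.1]
finger_gap: 0.0604
grip_force: 0.0
```

servo_tool(
  moves=[0,0,0,0,0,0,0,0,0,0,0,0,0,0,0,0,0,0,0,0,0,0,0,0,0,0,0,0,0,0,0,0,0,0,0,0],
  jaw=0,
  grip_force=10,
)

```text
t: 12.7
position: [0.5201, 0.2622, 0.2933]
tcp_rot: [0.068, 0.954, -0.024, 0.292]
force: [-0.1, 0.5, -0.3]
finger_gap: 0.0036
grip_force: 0.0
```

```bash
python3 go.py -1 1 0;python3 - <<'E'
from h import *
s=cam("side")["img"];t=cam("top")["img"]
cv2.imwrite("pics/n3.png",np.hstack([cv2.convertScaleAbs(cv2.resize(i[y:y+75,x:x+50],(400,600),interpolation=cv2.INTER_CUBIC),alpha=1.6) for i,x,y in((s,190,180),(t,145,140))]))
E
```

```text
t 12.7 TCP in cap frame mm [-1.3331  2.2515 16.0098] norm move [-0.0007 -0.0014  0.02  ] F cap frame [-0.3085  0.4635 -0.131 ] gap 0.0035919920251296948 0.0 turn -3.157450328205365e-05 tool z in cap [-0.0159 -0.0067 -0.9999]
```

View pics/n3.png

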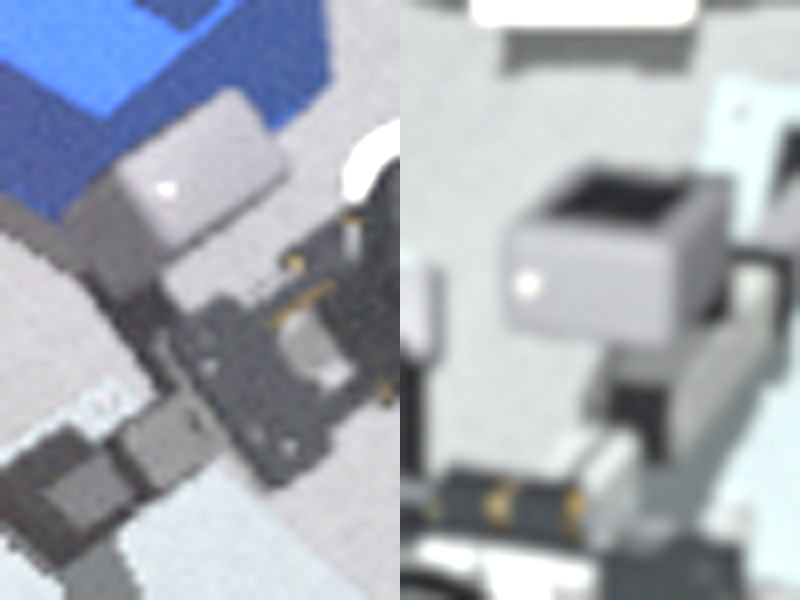

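The head marker moved from (175,183) to (167,188), which is about 10 mm of travel, so the button is under the wall. Next I'll push on the cap in small steps.

servo_tool(
  moves=[-0.001,-0.001,0.01,0,-0.001,-0.001,0.018,0,-0.001,-0.001,0.022,0,-0.001,-0.001,0.025,0],
)

```text
t: 13.13
position: [0.5317, 0.2592, 0.276]
tcp_rot: [0.068, 0.954, -0.024, 0.291]
force: [0.4, -0.8, 0.5]
finger_gap: 0.0001
grip_force: 0.0
```

servo_tool(
  moves=[0,0,0.0025,0,0,0,0.005,0],
)

```text
t: 13.3
position: [0.5341, 0.2591, 0.2736]
tcp_rot: [0.068, 0.954, -0.024, 0.292]
force: [-0.1, 0.2, 0.3]
finger_gap: 0.0006
grip_force: 0.0
```

servo_tool(
  moves=[0,0,0.0025,0,0,0,0.005,0],
)

```text
t: 13.47
position: [0.5362, 0.259, 0.2708]
tcp_rot: [0.068, 0.954, -0.024, 0.292]
force: [-5.9, -0.4, 4.4]
finger_gap: 0.0004
grip_force: 3.7
```

```bash
python3 go.py -1 1 0
```

```text
t 13.47 TCP in cap frame mm [ -0.8391   1.3511 -11.8395] norm move [ 0.0004 -0.0005 -0.0148] F cap frame [-2.2177 -1.193   6.9645] gap 0.0004366465185613777 3.6647089349571615 turn -4.747340709348634e-05 tool z in cap [-0.0158 -0.0065 -0.9999]
```

servo_tool(
  moves=[0,0,0.0012,0,0,0,0.0025,0,0,0,0.0037,0,0,0,0.005,0],
)

```text
t: 13.8
position: [0.5381, 0.2587, 0.2681]
tcp_rot: [0.068, 0.954, -0.024, 0.292]
force: [-5.8, -0.1, 5.5]
finger_gap: 0.0003
grip_force: 3.0
```

servo_tool(
  moves=[0,0,0.0012,0,0,0,0.0025,0],
)

```text
t: 13.97
position: [0.5393, 0.2586, 0.2665]
tcp_rot: [0.068, 0.954, -0.024, 0.292]
force: [-4.9, -0.1, 4.6]
finger_gap: 0.0005
grip_force: 3.4
```

```bash
python3 go.py -1 1 0
```

```text
t 13.97 TCP in cap frame mm [ -0.8091   1.3681 -17.117 ] norm move [ 0.0006 -0.0006 -0.0214] F cap frame [-1.3179 -0.7733  6.4863] gap 0.0004776948687610417 3.4305799193680286 turn -6.694039645900749e-05 tool z in cap [-0.0155 -0.0064 -0.9999]
```

servo_tool(
  moves=[0,0,0.0012,0,0,0,0.0012,0],
)

```text
t: 14.13
position: [0.5399, 0.2585, 0.2655]
tcp_rot: [0.068, 0.954, -0.024, 0.292]
force: [-2.9, -0.4, 2.6]
finger_gap: 0.0003
grip_force: 2.0
```

servo_tool(
  moves=[0,0,0.0012,0,0,0,0.0012,0],
)

```text
t: 14.3
position: [0.5406, 0.2584, 0.2645]
tcp_rot: [0.068, 0.954, -0.024, 0.292]
force: [-2.6, 0.4, 2.5]
finger_gap: 0.0003
grip_force: 1.7
```

```bash
python3 go.py -1 1 0
```

```text
t 14.3 TCP in cap frame mm [ -0.8192   1.3467 -19.5414] norm move [ 0.0006 -0.0006 -0.0244] F cap frame [-0.7648  0.0079  3.5597] gap 0.0003341740601126703 1.733593527751509 turn -2.7293021319324206e-05 tool z in cap [-0.0153 -0.0063 -0.9999]
```

servo_tool(
  moves=[0,0,0.0012,0,0,0,0.0012,0],
)

```text
t: 14.47
position: [0.5413, 0.2583, 0.2636]
tcp_rot: [0.068, 0.954, -0.024, 0.292]
force: [-2.8, -0.0, 2.4]
finger_gap: 0.0004
grip_force: 2.1
```

servo_tool(
  moves=[0,0,0.0012,0,0,0,0.0012,0],
)

```text
t: 14.63
position: [0.5419, 0.2582, 0.2626]
tcp_rot: [0.068, 0.954, -0.024, 0.292]
force: [-0.9, 0.3, 2.2]
finger_gap: 0.0008
grip_force: 1.4
```

servo_tool(
  moves=[0,0,0.0012,0,0,0,0.0012,0],
)

```text
t: 14.8
position: [0.5425, 0.2581, 0.2616]
tcp_rot: [0.068, 0.954, -0.024, 0.292]
force: [0.4, 0.2, 0.0]
finger_gap: 0.0004
grip_force: 0.4
```

```bash
python3 go.py -1 1 0
```

```text
t 14.8 TCP in cap frame mm [ -0.9068   1.3177 -22.992 ] norm move [ 0.0006 -0.0006 -0.0287] F cap frame [ 0.3443  0.3004 -0.2167] gap 0.0003510595418543446 0.44061788637918653 turn -3.3541653594187544e-07 tool z in cap [-0.0153 -0.0064 -0.9999]
```

servo_tool(
  moves=[0,0,0.0012,0,0,0,0.0012,0],
)

```text
t: 14.97
position: [0.5429, 0.2579, 0.2608]
tcp_rot: [0.068, 0.954, -0.024, 0.292]
force: [0.2, 0.9, 1.3]
finger_gap: 0.0003
grip_force: 0.4
```

servo_tool(
  moves=[0,0,0.0012,0,0,0,0.0012,0],
)

```text
t: 15.13
position: [0.5431, 0.2577, 0.2596]
tcp_rot: [0.068, 0.954, -0.024, 0.292]
force: [0.5, -0.2, 0.7]
finger_gap: 0.0006
grip_force: 0.1
```

```bash
python3 go.py -1 1 0
```

```text
t 15.13 TCP in cap frame mm [ -1.5172   1.0159 -25.0699] norm move [-0.0001 -0.0002 -0.0313] F cap frame [ 0.784  -0.1584  0.2758] gap 0.0005687191275621884 0.1489809517829599 turn -2.1997663786793855e-06 tool z in cap [-0.0165 -0.0071 -0.9998]
```

servo_tool(
  moves=[0,0,0.0012,0,0,0,0.0012,0],
)

```text
t: 15.3
position: [0.5435, 0.2575, 0.2585]
tcp_rot: [0.068, 0.954, -0.024, 0.292]
force: [-0.2, 0.7, 0.1]
finger_gap: 0.0004
grip_force: 0.0
```

servo_tool(
  moves=[0,0,0.0012,0,0,0,0.0012,0],
)

```text
t: 15.47
position: [0.5439, 0.2575, 0.2579]
tcp_rot: [0.068, 0.954, -0.024, 0.292]
force: [-0.9, -0.4, -0.0]
finger_gap: 0.0006
grip_force: 0.3
```

```bash
python3 go.py -1 1 0;python3 - <<'E'
from h import *
s=cam("side")["img"];t=cam("top")["img"]
cv2.imwrite("pics/n4.png",np.hstack([cv2.convertScaleAbs(cv2.resize(i[y:y+75,x:x+50],(400,600),interpolation=cv2.INTER_CUBIC),alpha=1.6) for i,x,y in((s,190,180),(t,145,140))]))
E
```

```text
t 15.47 TCP in cap frame mm [ -1.8039   0.912  -26.9054] norm move [-0.0004 -0.0001 -0.0336] F cap frame [-0.7324 -0.5601  0.462 ] gap 0.0005912479058004129 0.2510967295984301 turn 7.654277514032545e-06 tool z in cap [-0.0169 -0.0074 -0.9998]
```

View pics/n4.png

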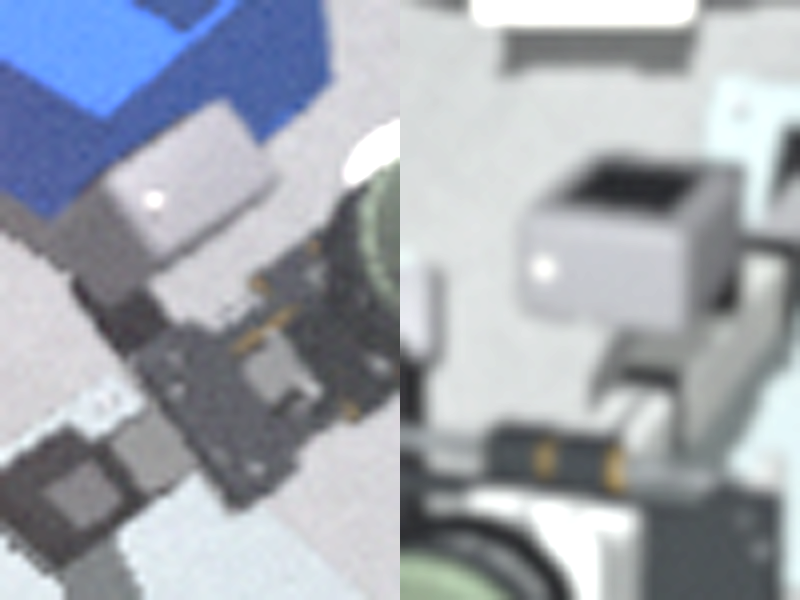

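```bash
cat > dot.py <<'E'
from h import *
np.set_printoptions(precision=4,suppress=True)
def dot(im,b):
    x0,y0,x1,y1=b;g=cv2.cvtColor(im,cv2.COLOR_BGR2GRAY)[y0:y1,x0:x1].astype(float);k=np.unravel_index(np.argmax(cv2.GaussianBlur(g,(3,3),0)),g.shape)
    w=g[k[0]-2:k[0]+3,k[1]-2:k[1]+3];w=np.clip(w-np.median(w)-8,0,None);yy,xx=np.mgrid[-2:3,-2:3]
    return np.array([x0+k[1]+(xx*w).sum()/w.sum(),y0+k[0]+(yy*w).sum()/w.sum()])
s=cam("side");t=cam("top");bs=(205,198,217,209);bt=(156,168,167,181)
D=[]
for si,ti in((cv2.imread("pics/side0.png"),cv2.imread("pics/top0.png")),(s["img"],t["img"])):
    a,b=dot(si,bs),dot(ti,bt);X,e=tri([ray(s,a),ray(t,b)]);print(a,b,X,e[0]);D.append(X)
print("moved mm in mast frame",RL.T@(D[1]-D[0])*1e3)
E
python3 dot.py
```

```text
[211.4432 202.4432] [159.4898 176.0612] [0.5584 0.2746 0.3814] 0.0010061584708939346
[208.6961 204.4412] [162.5325 173.039 ] [0.5735 0.2727 0.3605] 0.0006942044211007995
moved mm in mast frame [  0.4505   0.2766 -25.8648]
```

servo_tool(
  moves=[0,0,0.0012,0,0,0,0.0012,0],
)

```text
t: 15.83
position: [0.5448, 0.2576, 0.2579]
tcp_rot: [0.068, 0.954, -0.024, 0.292]
force: [-1.5, -0.2, 1.7]
finger_gap: 0.0003
grip_force: 0.8
```

servo_tool(
  moves=[0,0,0.0012,0,0,0,0.0012,0],
)

```text
t: 16.0
position: [0.5453, 0.2575, 0.2571]
tcp_rot: [0.068, 0.954, -0.024, 0.292]
force: [-2.7, 0.5, 1.9]
finger_gap: 0.0001
grip_force: 1.5
```

```bash
python3 go.py -1 1 0;python3 dot.py
```

```text
t 16.0 TCP in cap frame mm [ -1.2209   1.1889 -28.356 ] norm move [ 0.0003 -0.0005 -0.0354] F cap frame [-1.1411  0.098   3.1496] gap 0.0001472832833323167 1.4793154882499948 turn -2.0807826136454564e-05 tool z in cap [-0.0159 -0.0066 -0.9999]
[211.4432 202.4432] [159.4898 176.0612] [0.5584 0.2746 0.3814] 0.0010061584708939346
[208.7589 204.6875] [162.5376 173.043 ] [0.5735 0.2728 0.3596] 0.0009202189297007918
moved mm in mast frame [ -0.0516   0.4082 -26.588 ]
```

servo_tool(
  moves=[0,0,0.0012,0,0,0,0.0012,0],
)

```text
t: 16.27
position: [0.5459, 0.2574, 0.2562]
tcp_rot: [0.068, 0.954, -0.024, 0.292]
force: [-2.9, -0.3, 1.7]
finger_gap: 0.0005
grip_force: 1.8
```

servo_tool(
  moves=[0,0,0.0012,0,0,0,0.0012,0],
)

```text
t: 16.43
position: [0.5463, 0.2574, 0.2557]
tcp_rot: [0.068, 0.954, -0.024, 0.292]
force: [-5.2, -1.1, 3.8]
finger_gap: 0.0002
grip_force: 3.2
```

```bash
python3 go.py -1 1 0;python3 dot.py|tail -1
```

```text
t 16.43 TCP in cap frame mm [ -1.2038   1.1796 -30.0514] norm move [ 0.0003 -0.0005 -0.0376] F cap frame [-1.8879 -1.8515  5.9691] gap 0.000191352687450008 3.2047262764535844 turn -5.450336711230724e-05 tool z in cap [-0.016  -0.0067 -0.9999]
moved mm in mast frame [  0.2111   0.3845 -29.0091]
```

servo_tool(
  moves=[0,0,0.0012,0,0,0,0.0012,0],
)

```text
t: 16.7
position: [0.5465, 0.2574, 0.2554]
tcp_rot: [0.068, 0.954, -0.024, 0.292]
force: [-8.4, 0.2, 6.6]
finger_gap: 0.0003
grip_force: 5.2
```

```bash
python3 go.py -1 1 0;python3 dot.py|tail -1
```

```text
t 16.7 TCP in cap frame mm [ -1.1664   1.1949 -30.4689] norm move [ 0.0004 -0.0005 -0.0381] F cap frame [-3.1173 -0.9707 10.182 ] gap 0.0002681505533581152 5.239921667380258 turn -8.921024759371031e-05 tool z in cap [-0.0161 -0.0067 -0.9998]
moved mm in mast frame [  0.255    0.3025 -28.8813]
```

The force is now 10 N and the tube has stopped at about 29 mm, so it is blocked and clicked home. I'll withdraw along the mast and look.

servo_tool(
  moves=[0,0,-0.02,0,0,0,-0.06,0,0,0,-0.11,0,0,0,-0.16,0,0,0,-0.21,0,0,0,-0.26,0,0,0,-0.3,0,0,0,-0.3,0],
)

```text
t: 17.47
position: [0.414, 0.2797, 0.4623]
tcp_rot: [0.068, 0.952, -0.019, 0.297]
force: [0.7, 0.3, 0.7]
finger_gap: 0.0004
grip_force: 0.0
```

```bash
python3 go.py -1 1 0;python3 dot.py|tail -1
python3 - <<'E'
from h import *
s=cam("side");i=s["img"]
c=cv2.convertScaleAbs(cv2.resize(i[205:245,185:235],(750,600),interpolation=cv2.INTER_CUBIC),alpha=1.7)
cv2.imwrite("pics/n5.png",c)
E
```

```text
t 17.47 TCP in cap frame mm [  7.4398   4.7627 216.1287] norm move [ 0.009  -0.0057  0.2702] F cap frame [0.9448 0.4241 0.2103] gap 0.000414534046331889 0.0 turn -0.000579211647819357 tool z in cap [-0.0057  0.0037 -1.    ]
moved mm in mast frame [  0.2557   0.314  -28.7663]
```

View pics/n5.png

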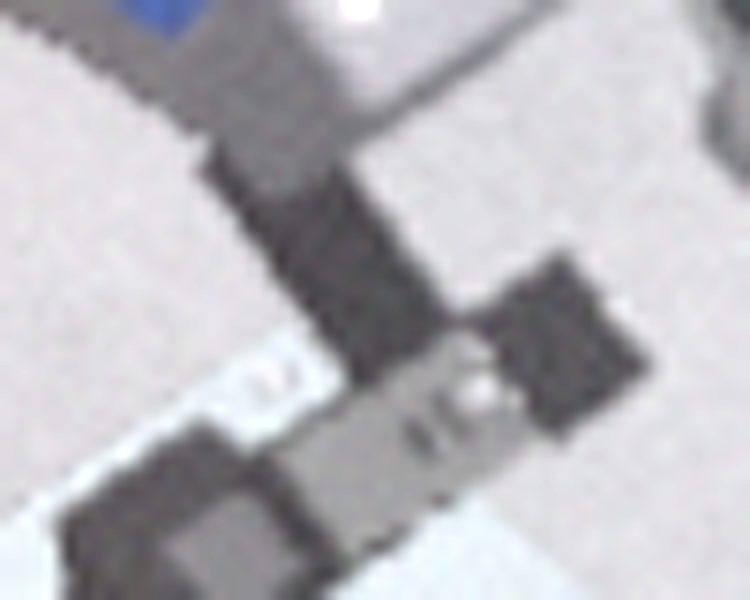

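The button shows bright and proud at (480,385) in the top hole near the cap, with two empty holes below it at (450,405) and (415,435). The tube is locked and the gripper is clear.

```bash
python3 -c "
from rig import manip
print(manip.job_done())"
```

```text
the job is handed in; nothing more can be done
None
```

Stand a (left) is pushed down about 29 mm and locked in its next hole with its button out; stand b and the loose things were not touched, and the job is handed in (no verdict returned). The move tool has no tilt, so I got the 35° by pushing repeatedly past the arm's reach.

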